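Stand up the fallen price sign and draw its stem out

ROBOT

A 6-joint arm with a two-finger parallel gripper is mounted at the origin on the work surface. World frame = base frame: x ahead of the robot, y to its left, z up, the work surface at z = 0. Lengths are in m, angles in rad, forces in N, time in s.
With the tool pointing down it reaches from about 0.35 to 0.975 m from the base axis. Payload 4.9 kg.
Tool frame: the origin (TCP) lies midway between the tips of the shut fingers; the grasp point (between the pads) lies 19 mm behind it; z points along the fingers, y is the direction in which the jaws open and shut (so a half turn about z gives the same grasp; the last joint's range is limited). The gripper opens to 85 mm and grips with 20 to 120 N. Pads are 22 mm wide; open, the fingers measure 114 mm over their backs; the gripper's body (76 mm by 85 mm) begins 54 mm behind the grasp point. The pads swing forward as they close: fully open they stand 13 mm farther back than shut.
Start: joints at [-1.396, 0.053, 1.613, -0, 1.476, -0.119], TCP at [0.181, -0.598, 0.231] pointing down, gripper open.
Joint ranges: [-3.01, 3.01], [-1.01, 2.22], [0.06, 2.58], [-1.02, 4.17], [0.09, 2.62], [-3.14, 3.14]. Speed limits (rad/s): [2.57, 2.57, 3.14, 3.14, 3.14, 3.14].

INTERFACE

Orientations are given as a rotation vector (axis times angle).
In Python, from station import ctrl gives the robot as it stands.
- The arm moves only by the tool play_rows, never from a script. Its argument "motion" is a list that holds one entry, the list of rows, each a list of 7 numbers: the closure, from -1 (fully open) to 1 (shut), then the shift along the tool's x, y, z in cm, then the turn, a rotation vector about the tool's x, y, z in degrees. A call has 1 to 20 rows; each row is the pose to reach, as a shift and turn from the pose measured when the call began, along the tool's axes at that moment; what a row does not reach only later rows make up. A row lasts 1/8 s, in which the tool goes at most 62.5 mm and 10.7 degrees, less where a joint would pass 70% of its speed; a pose out of reach is approached as far as the arm can. A call with a gripper value outside its range is refused whole. The fingers move at their own pace and stop on an object; "newtons" is the grip in N (left out, the last holds). Time passes only in rows, so rows that repeat a pose let the fingers close. It gives the time, the measured TCP pose, the force and the opening at its end, in the units of the state.
- ctrl.get_obs(): the state, without advancing time (a new reading comes with each control period).
- ctrl.get_image(name): name is "scene" or "side" or "wrist"; returns a dict with "color" (400x640x3 uint8, red, green, blue), "mtx" (3x3 intrinsics, pixels), "T" (4x4, takes a point from camera to world coordinates). Camera axes: x right, y up, looking along -z (the intrinsics and any distortion apply to the point x, -y, -z); pixel columns grow to the right and rows downward; lengths in m; the calibration is good to about 2 mm. A picture is of the moment at which its call begins. There is no depth.
- ctrl.finish_job(): hands the job in, once; it reports no verdict.
The state is a dict: "t": time; "q": joint angles; "dq": joint speeds; "effort": joint torques, N m; "tool_pos": TCP position; "tool_rot": TCP orientation; "contact_force": force on the tool from outside, world axes, zero at the start; "wrist_torque": the same for the moment, N m; "opening": finger opening in m.
Only numpy, scipy, OpenCV 4.12 (cv2) and the standard library are available. Lean on these libraries where they do the work, as an engineer would, in place of code of your own. Each camera call takes 0.05 s, during which the arm holds its last target.

TASK

The red price sign has toppled over on the fish counter. Stand it up on its foot again with its stem right down in the tube, without letting it fall; then take the card frame, draw the stem straight up 6 cm out of its tube (not out altogether) with the foot staying flat on the counter, and finish while still holding it there so that a colleague can tighten the clamp screw. Leave the fish trays, the yellow tag and the bottle alone.

Things in the scene. Friction and masses are not known exactly. Their poses are not given: they have to be found in the camera images.
- stand: Lower part of the red sign, 0.6 kg: dark steel foot plate 90 x 90 x 10 mm; on its centre a square aluminium tube, 22 mm outside, 13.5 mm bore, 10 to 160 mm above the underside. Origin: centre of the foot's underside; z up the tube, x to the side it fell on (down at the start). Starts lying on a foot edge and the card top, z 10 deg below level, pointing away from the robot within 0.5 rad of +x.
- stem: Upper part of the sign, loose in the tube, 0.11 kg: square steel rod 12 mm; black shoulder 16 x 44 mm, 140 to 152 mm above the rod's lower end; on it the red card frame, 8 mm thick (x), 105 wide (y), 152 to 226 mm up. Origin: centre of the rod's lower end, z up the rod. Home, the shoulder rests on the tube's mouth and the origin is 20 mm above the stand's origin.
- tube_mouth (a point): Centre of the tube's upper end, 160 mm up the stand's z. Below it, 140 to 160 mm up, a black clamp collar 30 x 30 mm with a slack thumb screw reaching 33 mm from the axis along the stand's +y. Tipped over a foot edge, the sign balances leaning about 50 deg from upright: leaning less, it settles on its foot by itself.
- card_top (a point): Middle of the card frame's top edge, 226 mm above the stem's lower end; 246 mm above the counter when the sign stands with its stem home. The rod has 1.5 mm of play in the bore in all, slides freely and sinks back if let go; it may have slid out a few mm while lying.
- tray_pale: White foam tray of pale fish fillets, 125 x 170 x 28 mm, not to be disturbed. Origin: centre of its underside, z up.
- tray_pink: White foam tray of pink fish fillets, 125 x 170 x 28 mm, not to be disturbed. Origin: centre of its underside, z up.
- tag: Small yellow price tag 70 mm wide, 83 mm high, in a wooden block 40 x 60 x 24 mm, not to be disturbed. Origin: centre of its underside, z up.
- sauce: Amber sauce bottle, 60 mm in diameter, 170 mm high, upright, not to be disturbed. Origin: centre of its underside, z up.
There are look-alikes about, which are no part of the job. What is shaped like the stand but pink or purple is not meant.

How it is judged:
On the way, in this order (a step that is already met when the one before it is completed fails the run):
1. the sign stands upright on its foot on the counter, its stem home in the tube (less than 15 mm out) (angle between stand's own z axis and vertical below 0.06 rad and height (world z) of stand below 0.004 m and z of stem in the frame of stand below 0.035 m), for 0.2 s.
2. held in the fingers, the stem is drawn at least 30 mm out of the tube while the foot stays flat on the counter (angle between stand's own z axis and vertical below 0.06 rad and height (world z) of stand below 0.004 m and z of stem in the frame of stand above 0.05 m and contact force between the fingers and stem above 1 N), for 0.1 s.
At the end, for the whole second after the job is handed in: Stand upright (within 3.4 degrees), foot on the counter; stem 50 to 70 mm further out of the tube than when home, in line with it (within 2.9 degrees), not forced against the bore (under 10 N), still, and held by the fingers, with no finger or arm touching the stand (angle between each of stand, stem's own z axis and vertical below 0.06 rad and height (world z) of stand below 0.004 m and z of stem in the frame of stand between 0.07 and 0.09 m and angle between the z axis of stem and the z axis of stand, either way round below 0.05 rad and contact force between the fingers and stem above 1 N and contact force between each of the arm, the fingers and stand below 0.5 N and contact force between stem and stand below 10 N and linear speed of each of stem, stand below 0.02 m/s); the arm keeps its last pose, push and grip.
It fails at once if the stem is pulled more than 110 mm out of its tube (z of stem in the frame of stand above 0.13 m).
It fails at once if the sign is dropped or thrown: its foot part moves faster than 0.6 m/s with no finger on it (linear speed of stand above 0.6 m/s and contact force between the fingers and stand below 0.1 N and contact force between the fingers and stem below 0.1 N).
It fails at once if a fish tray, the yellow tag or the bottle is moved more than 30 mm or tipped (distance of any of tray_pale, tray_pink, tag, sauce from where it was at the start of the episode above 0.03 m or angle between any of tray_pale, tray_pink, tag, sauce's own z axis and vertical above 0.3 rad).
It also fails if it takes over 48 s, if anything falls off the work surface, if the arm or the gripper's body presses on something with over 40 N, if the wrist force passes 120 N, or if a joint passes its speed limit or range.

## Working session

There is one attempt and no reset: what is moved stays moved. The work goes in short steps, Python scripts to look and compute and a tool call to move; the robot and the scene stay as the last step left them, time stands still between calls to the robot, and variables do not carry over. Pictures are saved under pics/ and viewed, and the job is handed in when it is done.

Besides the shell and the picture viewer there is one more tool, called after "Emit:" by a JSON object that holds its "api" and its "payload", one argument or row to a line. play_rows: Moves the arm, as the interface text tells. Its arguments: {"type":"object","properties":{"motion":{"type":"array"},"newtons":{"type":"number"}},"required":["motion"]}

```bash
mkdir -p pics; ls; python3 - <<'E'
from station import ctrl
import cv2
print(ctrl.get_obs())
for n in ["scene","side","wrist"]:
    im=ctrl.get_image(n); cv2.imwrite(f"pics/{n}0.png",im["color"][:,:,::-1]); print(n,im["mtx"].round(2).tolist(),im["T"].round(4).tolist(), [k for k in im])
E
```

```text
pics
{'t': 0.0, 'q': array([-1.39599188e+00,  5.33450011e-02,  1.61432173e+00,  3.19975852e-05,
        1.47601348e+00, -1.19037246e-01]), 'dq': array([ 0.00116866,  0.00029288, -0.00178616,  0.00011562,  0.00236474,
       -0.00088528]), 'effort': array([-1.58055245e-04, -3.93681979e+01, -3.70174634e+01, -8.26170390e-05,
        7.07065308e-03, -2.81567665e-06]), 'tool_pos': array([ 0.18089464, -0.5975831 ,  0.23005382]), 'tool_rot': array([-3.10568237e+00, -4.59596335e-01,  4.13828735e-05]), 'contact_force': array([-0.34929198, -0.36129287, -0.39626443]), 'wrist_torque': array([0.01873169, 0.00679908, 0.00286967]), 'opening': 0.08549257240395185}
scene [[432.67, 0.0, 312.02], [0.0, 432.67, 197.4], [0.0, 0.0, 1.0]] [[-0.5111, -0.697, 0.5029, 1.0617], [0.8594, -0.4046, 0.3126, 0.3339], [-0.0144, 0.592, 0.8058, 0.9759], [0.0, 0.0, 0.0, 1.0]] ['color', 'mtx', 'T']
side [[425.26, 0.0, 322.18], [0.0, 425.26, 203.04], [0.0, 0.0, 1.0]] [[-0.9935, 0.0647, -0.0932, 0.3911], [-0.1133, -0.5355, 0.8369, 1.0052], [0.0043, 0.842, 0.5394, 0.7092], [0.0, 0.0, 0.0, 1.0]] ['color', 'mtx', 'T']
wrist [[338.58, 0.0, 323.08], [0.0, 338.58, 201.32], [0.0, 0.0, 1.0]] [[0.2904, 0.9067, 0.306, 0.2583], [-0.9569, 0.2757, 0.0913, -0.5739], [-0.0016, -0.3193, 0.9476, 0.3729], [0.0, 0.0, 0.0, 1.0]] ['color', 'mtx', 'T']
```

View pics/scene0.png

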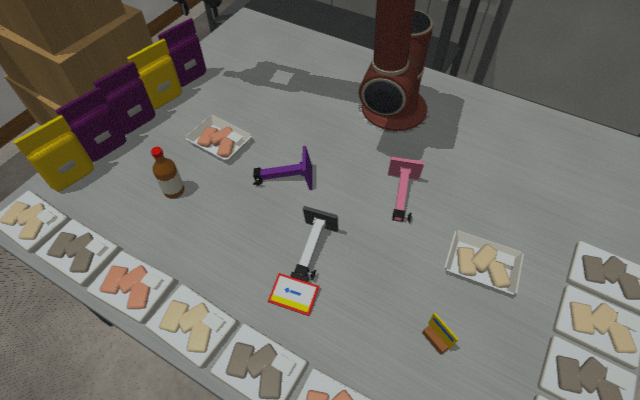

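View pics/side0.png

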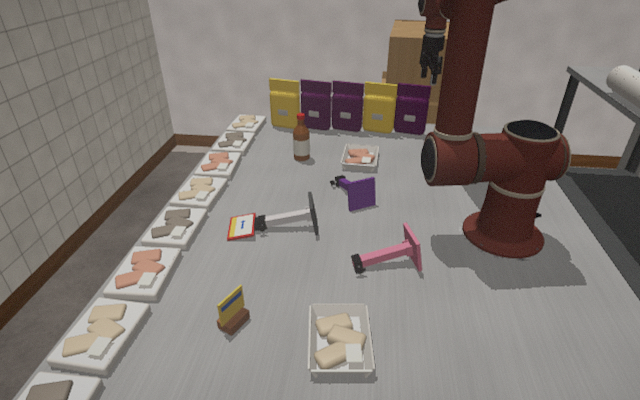

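View pics/wrist0.png

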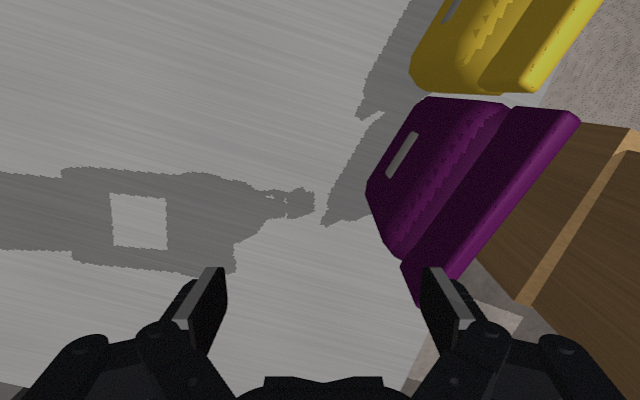

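```bash
python3 - <<'E'
import cv2
a=cv2.imread("pics/scene0.png")[195:325,255:355]; b=cv2.imread("pics/side0.png")[185:250,220:330]
cv2.imwrite("pics/c1.png",cv2.resize(a,None,fx=5,fy=4.6,interpolation=cv2.INTER_CUBIC) if 0 else cv2.resize(a,None,fx=4.5,fy=4.5,interpolation=cv2.INTER_CUBIC))
cv2.imwrite("pics/c2.png",cv2.resize(b,None,fx=7,fy=7,interpolation=cv2.INTER_CUBIC))
E
```

```text
(no output)
```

View pics/c1.png

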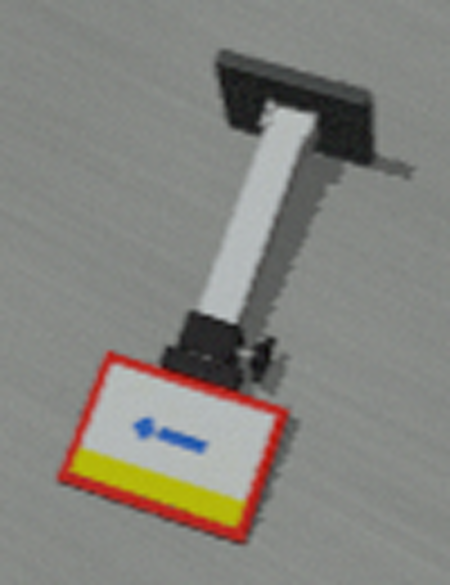

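View pics/c2.png

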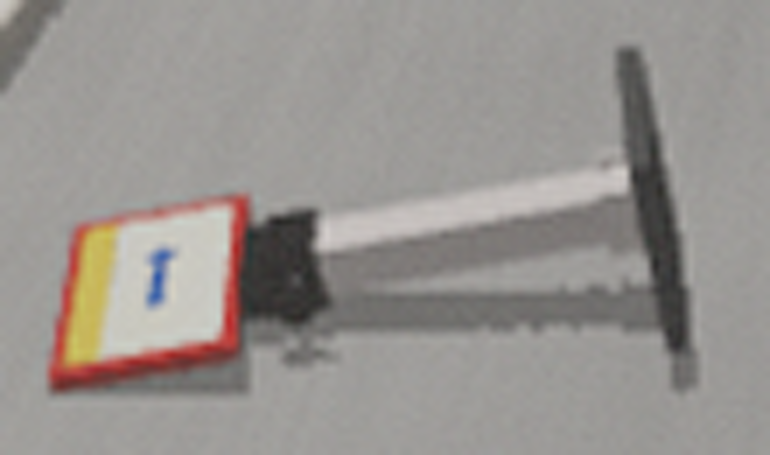

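```bash
cat > h.py <<'E'
import numpy as np, cv2
from scipy.optimize import least_squares
from scipy.spatial.transform import Rotation as R
def proj(im,P):
    P=np.atleast_2d(P); T=im["T"]; p=(P-T[:3,3])@T[:3,:3]; p=p*[1,-1,-1]
    q=p@im["mtx"].T; return q[:,:2]/q[:,2:]
def Rs(yaw,lean):  # stand frame: leaning by `lean` toward heading yaw
    return R.from_euler('ZY',[yaw,lean]).as_matrix()
E
python3 - <<'E'
from h import *
from station import ctrl
ims=[ctrl.get_image("scene"),ctrl.get_image("side")]
pts=[]
for c,(x,y),i in [((-4,-52.5,152),(110,352),1),((-4,52.5,152),(288,408),1),((-4,52.5,226),(245,542),1),((-4,-52.5,226),(60,480),1),((-45,-45,0),(220,50),0),((-45,45,0),(372,92),0),((45,45,10),(372,163),0)]:
    pts.append((0,np.array(c)/1e3,i,(x/4.5+255,y/4.5+195)))
for c,(x,y),i in [((-4,-52.5,152),(248,197),1),((-4,52.5,226),(52,380),1),((-4,-52.5,226),(78,230),1),((-45,-45,0),(635,48),0)]:
    pts.append((1,np.array(c)/1e3,i,(x/7+220,y/7+185)))
def f(p,full=False):
    x,y,h,yaw,lean,s=p; r=[]
    for k,c,i,uv in pts:
        l=c+(np.array([0,0,.02+s]) if i else 0)
        r+=list(proj(ims[k],np.array([x,y,h])+Rs(yaw,lean)@l)[0]-np.array(uv)-.0)
    return np.array(r+[(h-.0465)*1000,(lean-np.radians(100))*100])
s=least_squares(f,[.5,0,.0465,0,1.745,0.003],loss='soft_l1')
print(s.x.round(4),np.degrees(s.x[3:5])); print(f(s.x).round(1))
x,y,h,yaw,lean,sl=s.x;M=Rs(yaw,lean);o=np.array([x,y,h])
for n,l in [("mouth",.16),("cardmid",.209+sl),("cardtop",.246+sl)]: print(n,(o+M@[0,0,l]).round(4))
# others
for n,k,uv in [("tray_pale",0,(484,265)),("tray_pink",0,(220,140)),("tag",0,(438,345)),("sauce",0,(173,192)),("pink",0,(403,190)),("purple",0,(300,187))]:
    im=ims[k]; d=np.linalg.inv(im["mtx"])@[*uv,1]; d=im["T"][:3,:3]@(d*[1,-1,-1]); t=-im["T"][2,3]/d[2]; print(n,(im["T"][:3,3]+t*d).round(3))
E
```

```text
[ 5.2270e-01  2.7400e-02  4.5600e-02  1.9350e-01  1.7587e+00 -7.0000e-04] [ 11.08458604 100.76552582]
[-0.3 -1.   0.8 -0.3  0.1 -0.2 -0.4 -0.6  0.  -1.   0.5 -0.5  0.1  0.7
 -0.5 -0.2 -1.3  0.6 -1.   0.  -0.8 -1.  -0.9  1.3]
mouth [0.677  0.0576 0.0157]
cardmid [0.7235 0.0668 0.0067]
cardtop [ 7.592e-01  7.370e-02 -2.000e-04]
tray_pale [0.417 0.433 0.   ]
tray_pink [ 0.406 -0.406  0.   ]
tag [0.662 0.407 0.   ]
sauce [ 0.635 -0.396  0.   ]
pink [0.301 0.164 0.   ]
purple [ 0.438 -0.093  0.   ]
```

Candidates (scene image): the pink stand at (403,190), the purple stand at (285,172), and the dark‑foot sign with a red card frame at (312,245). The crop shows a steel foot, a bare aluminium tube, a black collar with its screw on the right, and a red frame. That is the one, and its fit residuals are about 1 px. First I move above it with the tool half‑turned.

```bash
cat >> h.py <<'E'
YAW=0.1935
def tool(psi,yaw=YAW): return R.from_euler('ZY',[yaw,np.radians(psi)])
def delta(obs,pos,rot):
    R0=R.from_rotvec(obs["tool_rot"]); d=R0.inv().apply(np.array(pos)-obs["tool_pos"])*100
    w=np.degrees((R0.inv()*rot).as_rotvec()); return d.round(2).tolist(),w.round(1).tolist()
E
python3 - <<'E'
from h import *
from station import ctrl
o=ctrl.get_obs(); print(delta(o,[.619,.046,.25],tool(180)))
E
```

```text
([60.58, -48.95, -1.87], [0.0, -0.1, -174.3])
```

Emit:
{"api": "play_rows", "payload": {
  "motion": [
    [[-1,0,0,-2,0,0,0],[-1,20,-16,-2,0,0,-50],[-1,20,-16,-2,0,0,-50],[-1,20,-16,-2,0,0,-50],[-1,20,-16,-2,0,0,-50],[-1,40,-32,-2,0,0,-110],[-1,40,-32,-2,0,0,-110],[-1,40,-32,-2,0,0,-110],[-1,40,-32,-2,0,0,-110],[-1,40,-32,-2,0,0,-110],[-1,60.6,-49,-2,0,0,-174],[-1,60.6,-49,-2,0,0,-174],[-1,60.6,-49,-2,0,0,-174],[-1,60.6,-49,-2,0,0,-174],[-1,60.6,-49,-2,0,0,-174],[-1,60.6,-49,-2,0,0,-174],[-1,60.6,-49,-2,0,0,-174],[-1,60.6,-49,-2,0,0,-174]]
  ]
}}

```text
t: 2.5
tool_pos: [0.6196, 0.0466, 0.2528]
tool_rot: [-0.297, 3.126, 0.001]
contact_force: [-1.4, 0.0, 0.5]
opening: 0.0851
```

```bash
python3 - <<'E'
from h import *
from station import ctrl
o=ctrl.get_obs(); print(o["q"].round(4),o["t"]); 
for ps,z in [(150,.2),(125,.13)]: print(delta(o,[.545,.19,z],tool(ps)))
E
```

```text
[-4.5000e-02  3.1200e-02  1.5992e+00  9.0000e-04  1.5096e+00 -1.8050e+00] 2.5
([4.64, 15.48, 5.28], [-0.0, -29.9, -0.3])
([4.65, 15.48, 12.28], [-0.1, -54.9, -0.2])
```

Emit:
{"api": "play_rows", "payload": {
  "motion": [
    [[-1,4,15,3,0,0,0],[-1,4,15,3,0,0,0],[-1,4,15,3,0,0,0],[-1,4.6,15.5,5.3,0,-30,0],[-1,4.6,15.5,5.3,0,-30,0],[-1,4.6,15.5,5.3,0,-30,0],[-1,4.6,15.5,8,0,-55,0],[-1,4.6,15.5,10,0,-55,0],[-1,4.6,15.5,12.3,0,-55,0],[-1,4.6,15.5,12.3,0,-55,0]]
  ]
}}

```text
t: 3.75
tool_pos: [0.543, 0.1897, 0.1258]
tool_rot: [-0.205, 2.18, 0.108]
contact_force: [0.2, -0.5, -0.4]
opening: 0.0857
```

```bash
python3 - <<'E'
from h import *
from station import ctrl
o=ctrl.get_obs(); print(o["q"].round(4),o["tool_pos"],R.from_rotvec(o["tool_rot"]).as_matrix()[:,2].round(3),o["t"]); 
E
```

```text
[ 0.2185 -0.4137  2.4141 -0.1288  0.1886 -1.4254] [0.54297082 0.18967378 0.12583794] [ 0.801  0.153 -0.578] 3.75
```

```bash
cat >> h.py <<'E'
O=np.array([.5227,.0274,.0462]); H=np.array([np.cos(YAW),np.sin(YAW),0]); UP=np.array([0,0,1.])
def grasp_at(th,lift=0,fwd=0,s=.100):
    t=np.radians(th); P=O*[1,1,0]-.008*H
    return P+H*(-.045*np.cos(t)+s*np.sin(t)+fwd)+UP*(.045*np.sin(t)+s*np.cos(t)+lift+ (0.01*abs(np.cos(t)) if th>90 else 0))
def tcp(th,psi,**k): return grasp_at(th,**k)+.019*tool(psi).as_matrix()[:,2]
E
python3 - <<'E'
from h import *
from station import ctrl
o=ctrl.get_obs()
print(grasp_at(100),tcp(100,210))
T=tool(210); g=tcp(100,210,lift=.001)
for p in [g-.12*T.as_matrix()[:,2], g]: print(p.round(3),delta(o,p,T))
E
```

```text
[0.61916049 0.0463016  0.02868801] [0.60983778 0.0444748  0.01223353]
[0.669 0.056 0.117] ([-5.01, -15.48, 8.53], [0.0, 84.7, -0.4])
[0.61  0.044 0.013] ([6.94, -15.53, 9.64], [0.0, 84.7, -0.4])
```

Emit:
{"api": "play_rows", "payload": {
  "motion": [
    [[-1,-8.2,0,-5.7,0,0,0],[-1,-8.2,0,-5.7,0,0,0],[-1,-11,-8,0,0,30,0],[-1,-11,-8,0,0,30,0],[-1,-11,-8,0,0,30,0],[-1,-9,-15.5,5,0,85,0],[-1,-9,-15.5,5,0,85,0],[-1,-9,-15.5,5,0,85,0],[-1,-9,-15.5,5,0,85,0],[-1,-9,-15.5,5,0,85,0],[-1,-9,-15.5,5,0,85,0],[-1,-5,-15.5,8.5,0,84.7,0],[-1,-5,-15.5,8.5,0,84.7,0]]
  ]
}}

```text
t: 5.38
tool_pos: [0.6663, 0.0558, 0.1148]
tool_rot: [0.246, -2.602, 0.062]
contact_force: [-0.2, -0.1, -1.0]
opening: 0.0857
```

```bash
python3 - <<'E'
from h import *
from station import ctrl
o=ctrl.get_obs(); print(o["q"].round(3),o["tool_pos"].round(4))
T=tool(210); print(delta(o,tcp(100,210,lift=.001),T))
for n in ["scene","side"]: cv2.imwrite(f"pics/{n}1.png",ctrl.get_image(n)["color"][:,:,::-1])
E
```

```text
[ 0.009  0.586  1.224 -0.091  1.853 -1.752] [0.6663 0.0558 0.1148]
([-0.15, -0.09, 11.67], [0.3, -0.3, -0.2])
```

View pics/side1.png

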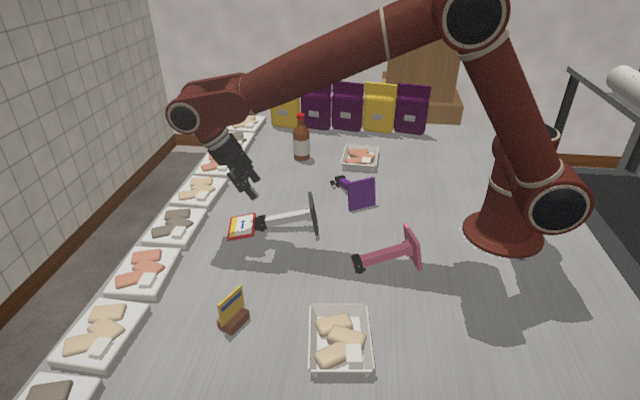

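View pics/scene1.png

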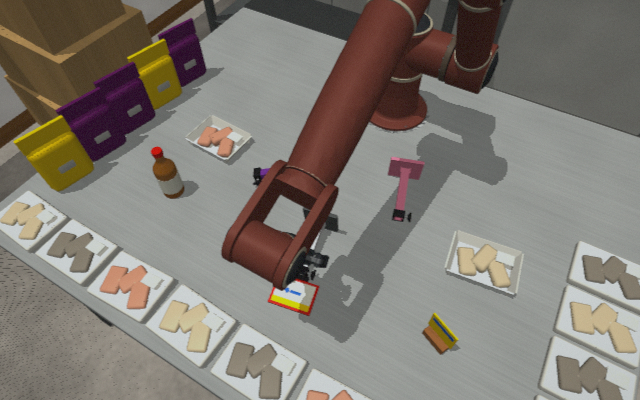

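The side view shows the open gripper at (245,180), tilted as planned above the tube, with the sign undisturbed. Next it goes in and closes.

Emit:
{"api": "play_rows", "payload": {
  "motion": [
    [[-1,-0.1,-0.1,5,0,0,0],[-1,-0.1,-0.1,9,0,0,0],[-1,-0.1,-0.1,11.6,0,0,0],[-1,-0.1,-0.1,11.6,0,0,0],[0.2,-0.1,-0.1,11.6,0,0,0],[1,-0.1,-0.1,11.6,0,0,0],[1,-0.1,-0.1,11.6,0,0,0],[1,-0.1,-0.1,11.6,0,0,0],[1,-0.1,-0.1,11.6,0,0,0]]
  ],
  "newtons": 60
}}

```text
t: 6.6
tool_pos: [0.6133, 0.0441, 0.019]
tool_rot: [0.246, -2.61, 0.064]
contact_force: [2.0, -0.3, 1.8]
opening: 0.0208
```

```bash
python3 - <<'E'
from h import *
from station import ctrl
o=ctrl.get_obs(); print(o["tool_pos"].round(4),o["contact_force"])
for th,lift,fwd in [(98,.004,.0),(88,.008,.01),(78,.008,.02),(68,.008,.03),(58,.008,.04),(48,.008,.05),(38,.008,.06),(28,.008,.06),(20,.008,.06)]:
    print(th,delta(o,tcp(th,110+th,lift=lift,fwd=fwd),tool(110+th)))
for n in ["side"]: cv2.imwrite(f"pics/{n}2.png",cv2.resize(ctrl.get_image(n)["color"][120:260,180:340,::-1],None,fx=4,fy=4))
E
```

```text
[0.6133 0.0441 0.019 ] [ 1.97894651 -0.33165608  1.8104599 ]
98 ([0.34, 0.1, 0.17], [0.2, -1.9, -0.3])
88 ([0.76, 0.11, -1.79], [0.2, -11.9, -0.3])
78 ([1.25, 0.11, -3.31], [0.2, -21.9, -0.3])
68 ([1.89, 0.11, -4.58], [0.1, -31.9, -0.3])
58 ([2.65, 0.11, -5.57], [0.1, -41.9, -0.3])
48 ([3.47, 0.11, -6.28], [0.1, -51.9, -0.3])
38 ([4.29, 0.11, -6.68], [0.0, -61.9, -0.3])
28 ([5.95, 0.1, -6.3], [0.0, -71.9, -0.3])
20 ([7.21, 0.09, -5.79], [-0.0, -79.9, -0.4])
```

View pics/side2.png

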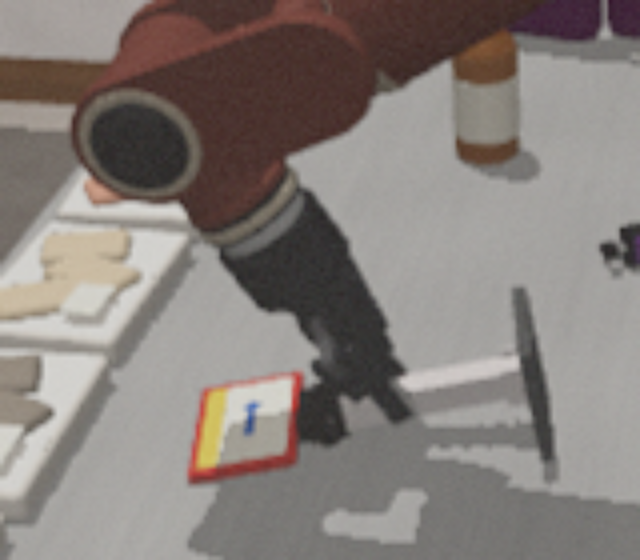

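```bash
sed -i 's/\.019\*tool/.0123*tool/' h.py; python3 - <<'E'
from h import *
from station import ctrl
o=ctrl.get_obs(); print(o["tool_pos"].round(4),o["t"])
for th,lift,fwd in [(100,0,0),(94,.006,.0),(88,.006,.01),(78,.006,.02),(68,.006,.03),(58,.006,.04),(48,.006,.05),(38,.006,.06),(28,.006,.06),(20,.006,.06)]:
    print(th,tcp(th,110+th,lift=lift,fwd=fwd).round(3),delta(o,tcp(th,110+th,lift=lift,fwd=fwd),tool(110+th)))
E
```

```text
[0.6134 0.0441 0.019 ] 6.65
100 [0.613 0.045 0.018] ([-0.05, 0.1, 0.09], [0.2, 0.2, -0.3])
94 [0.611 0.045 0.033] ([0.91, 0.1, -1.13], [0.2, -5.8, -0.3])
88 [0.617 0.046 0.043] ([0.8, 0.11, -2.28], [0.2, -11.8, -0.3])
78 [0.62  0.046 0.059] ([1.4, 0.11, -3.76], [0.1, -21.8, -0.3])
68 [0.619 0.046 0.073] ([2.15, 0.11, -4.97], [0.1, -31.8, -0.3])
58 [0.616 0.046 0.085] ([3.0, 0.11, -5.9], [0.1, -41.8, -0.3])
48 [0.612 0.045 0.095] ([3.9, 0.11, -6.52], [0.1, -51.8, -0.3])
38 [0.606 0.044 0.102] ([4.79, 0.1, -6.83], [0.0, -61.8, -0.3])
28 [0.589 0.04  0.106] ([6.49, 0.1, -6.33], [0.0, -71.8, -0.3])
20 [0.575 0.038 0.107] ([7.77, 0.09, -5.73], [-0.0, -79.8, -0.3])
```

Emit:
{"api": "play_rows", "payload": {
  "motion": [
    [[1,0.9,0,-1.1,0,-6,0],[1,0.85,0,-1.7,0,-9,0],[1,0.8,0,-2.3,0,-12,0],[1,1.1,0,-3.0,0,-17,0],[1,1.4,0,-3.8,0,-22,0],[1,1.75,0,-4.4,0,-27,0],[1,2.15,0,-5,0,-32,0],[1,2.55,0,-5.45,0,-37,0],[1,3,0,-5.9,0,-42,0],[1,3,0,-5.9,0,-42,0]]
  ]
}}

```text
t: 7.9
tool_pos: [0.6133, 0.0448, 0.0822]
tool_rot: [-0.274, 2.924, 0.032]
contact_force: [0.0, -0.2, -6.5]
opening: 0.0211
```

```bash
python3 - <<'E'
from h import *
from station import ctrl
o=ctrl.get_obs(); print(o["tool_pos"].round(4),o["contact_force"],o["opening"],o["q"].round(3))
a=[]
for n in ["side","scene"]:
    im=ctrl.get_image(n)["color"][:,:,::-1]
    a.append(cv2.resize(im[100:260,180:360] if n=="side" else im[180:340,220:400],None,fx=2.2,fy=2.2))
cv2.imwrite("pics/p3.png",np.hstack(a))
E
```

```text
[0.6133 0.0448 0.0822] [ 0.04411666 -0.22211392 -6.54142338] 0.02105343653907324 [-0.073  0.043  1.895  0.065  1.006 -1.861]
```

View pics/p3.png

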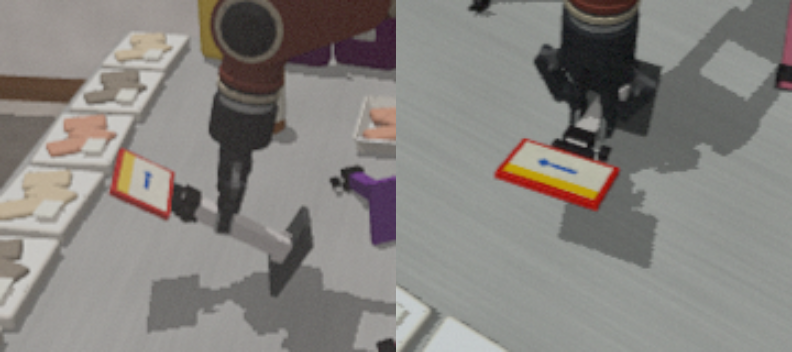

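The sign is held rigidly and is now leaning about 60°, with its full weight (≈6.5 N) on the gripper. I'll carry on rotating it.

```bash
python3 - <<'E'
from h import *
from station import ctrl
o=ctrl.get_obs()
for th,lift,fwd in [(48,.006,.05),(38,.006,.06),(28,.006,.06),(22,.006,.065),(18,.006,.07)]:
    print(th,tcp(th,110+th,lift=lift,fwd=fwd).round(3),delta(o,tcp(th,110+th,lift=lift,fwd=fwd),tool(110+th)))
E
```

```text
48 [0.612 0.045 0.095] ([0.1, 0.08, -1.2], [0.0, -10.1, -0.3])
38 [0.606 0.044 0.102] ([0.56, 0.07, -2.03], [-0.0, -20.1, -0.3])
28 [0.589 0.04  0.106] ([2.15, 0.07, -2.79], [-0.1, -30.1, -0.3])
22 [0.583 0.039 0.107] ([2.67, 0.06, -3.01], [-0.1, -36.1, -0.3])
18 [0.581 0.039 0.107] ([2.87, 0.06, -3.06], [-0.1, -40.1, -0.3])
```

Emit:
{"api": "play_rows", "payload": {
  "motion": [
    [[1,0.1,0,-0.7,0,-5,0],[1,0.1,0,-1.2,0,-10,0],[1,0.3,0,-1.7,0,-15,0],[1,0.6,0,-2.1,0,-20,0],[1,1.4,0,-2.5,0,-25,0],[1,2.15,0,-2.8,0,-30,0],[1,2.5,0,-2.9,0,-33,0],[1,2.7,0,-3.0,0,-36,0],[1,2.8,0,-3.05,0,-38,0],[1,2.9,0,-3.1,0,-40,0],[1,2.9,0,-3.1,0,-40,0],[1,2.9,0,-3.1,0,-40,0]]
  ]
}}

```text
t: 9.5
tool_pos: [0.5813, 0.0385, 0.1074]
tool_rot: [-0.21, 2.229, 0.105]
contact_force: [-0.1, -1.2, -7.0]
opening: 0.0209
```

```bash
cat > snap.py <<'E'
import sys
from h import *
from station import ctrl
o=ctrl.get_obs(); z=R.from_rotvec(o["tool_rot"]).as_matrix()[:,2]
print(o["t"],o["tool_pos"].round(4),o["contact_force"].round(1),round(o["opening"],4),o["q"].round(3),"psi",np.degrees(np.arctan2(z[:2]@H[:2],z[2])).round(1))
a=[]
for n in ["side","scene"]:
    im=ctrl.get_image(n)["color"][:,:,::-1]
    a.append(cv2.resize(im[80:260,180:360] if n=="side" else im[160:340,220:400],None,fx=2.2,fy=2.2,interpolation=cv2.INTER_CUBIC))
cv2.imwrite(sys.argv[1],np.hstack(a))
E
python3 snap.py pics/p4.png
```

```text
9.5 [0.5813 0.0385 0.1074] [-0.1 -1.2 -7. ] 0.0209 [-0.213 -0.345  2.381  0.935  0.393 -2.723] psi 128.2
```

View pics/p4.png

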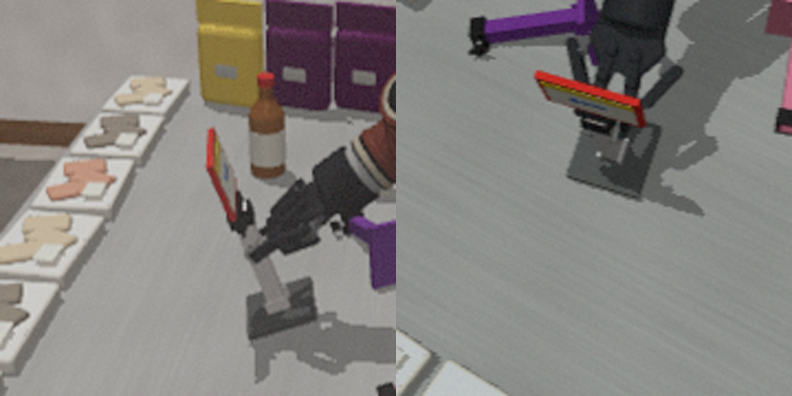

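Lean is about 18° and firmly held. The wrist still has room, so I'll continue gently to upright.

```bash
python3 - <<'E'
from h import *
from station import ctrl
o=ctrl.get_obs()
for th,lift,fwd in [(10,.006,.07),(5,.005,.07),(0,.004,.07)]:
    print(th,tcp(th,110+th,lift=lift,fwd=fwd).round(3),delta(o,tcp(th,110+th,lift=lift,fwd=fwd),tool(110+th)))
E
```

```text
10 [0.568 0.036 0.106] ([1.02, 0.05, -1.0], [-0.2, -8.1, -0.2])
5 [0.559 0.035 0.103] ([1.78, 0.04, -1.51], [-0.2, -13.1, -0.2])
0 [0.551 0.033 0.1  ] ([2.58, 0.04, -1.96], [-0.2, -18.1, -0.2])
```

Emit:
{"api": "play_rows", "payload": {
  "motion": [
    [[1,0.1,0,0,0,-3,0],[1,0.15,0,0,0,-5,0],[1,0.2,0,0,0,-8,0],[1,0.2,0,0,0,-8,0],[1,0.2,0,0,0,-8,0]]
  ]
}}

```text
t: 10.22
tool_pos: [0.5773, 0.0397, 0.116]
tool_rot: [-0.195, 2.102, 0.113]
contact_force: [-0.2, 0.4, -6.7]
opening: 0.0207
```

```bash
python3 snap.py pics/p5.png
```

```text
10.225 [0.5773 0.0397 0.116 ] [-0.2  0.4 -6.7] 0.0207 [-0.233 -0.377  2.445  1.356  0.366 -3.135] psi 120.8
```

Emit:
{"api": "play_rows", "payload": {
  "motion": [
    [[1,0.4,0,0.25,0,1,0],[1,0.7,0,0.4,0,2,0],[1,0.9,0,0.5,0,2,0],[1,0.9,0,0.5,0,2,0]]
  ]
}}

```text
t: 10.82
tool_pos: [0.5769, 0.0398, 0.1054]
tool_rot: [-0.198, 2.137, 0.111]
contact_force: [0.3, 0.6, -7.3]
opening: 0.0206
```

```bash
python3 snap.py pics/p5b.png
```

```text
10.825 [0.5769 0.0398 0.1054] [ 0.3  0.6 -7.3] 0.0206 [-0.227 -0.353  2.434  1.287  0.36  -3.071] psi 122.9
```

View pics/p5b.png

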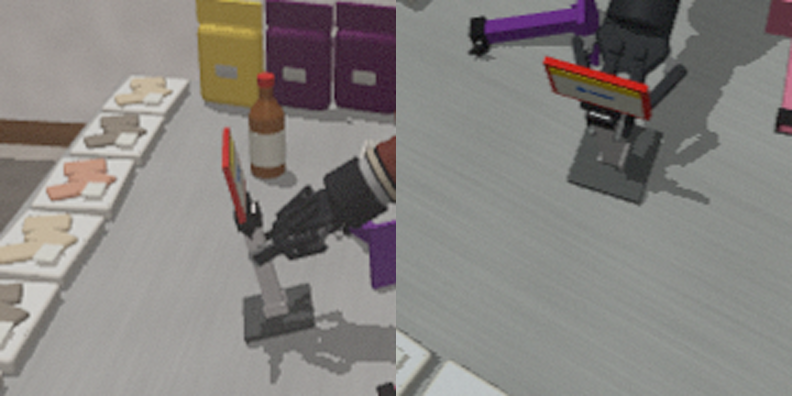

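Emit:
{"api": "play_rows", "payload": {
  "motion": [
    [[1,0.26,0,0.15,0,0,0],[1,0.4,0,0.24,0,0,0],[1,0.45,0,0.27,0,0,0]]
  ]
}}

```text
t: 11.3
tool_pos: [0.5776, 0.0396, 0.1017]
tool_rot: [-0.197, 2.135, 0.111]
contact_force: [-2.5, 0.4, 0.1]
opening: 0.0211
```

Emit:
{"api": "play_rows", "payload": {
  "motion": [
    [[0.45,0,0,0,0,0,0],[0.4,0,0,0,0,0,0],[0.35,0,0,0,0,0,0],[0.3,0,0,0,0,0,0],[0.2,0,0,0,0,0,0],[0.2,0,0,0,0,0,0]]
  ]
}}

```text
t: 12.05
tool_pos: [0.5779, 0.0395, 0.1022]
tool_rot: [-0.197, 2.134, 0.111]
contact_force: [-1.8, -0.2, 1.1]
opening: 0.0339
```

```bash
python3 snap.py pics/p6.png
```

```text
12.05 [0.5779 0.0395 0.1022] [-1.8 -0.2  1.1] 0.0339 [-0.228 -0.34   2.433  1.327  0.357 -3.112] psi 122.7
```

View pics/p6.png

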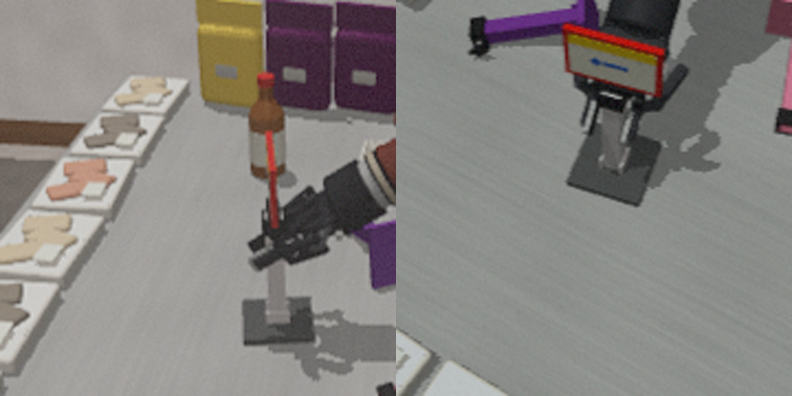

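```bash
python3 - <<'E'
from h import *
from station import ctrl
im=ctrl.get_image("scene")
def ray(uv,z):
    d=np.linalg.inv(im["mtx"])@[*uv,1]; d=im["T"][:3,:3]@(d*[1,-1,-1]); t=(z-im["T"][2,3])/d[2]; return (im["T"][:3,3]+t*d).round(3)
print(ray((312,188),0),ray((309,148),.09),ray((302,182),0), ray((258,175),.03))
o=ctrl.get_obs(); print(R.from_rotvec(o["tool_rot"]).as_matrix().round(2).tolist())
w=lambda v:(R.from_rotvec(o["tool_rot"]).inv().apply(np.array(v))*100).round(2)
print(w(-.07*H+[0,0,.0]),w(-.07*H+[0,0,.12]), w(-.1*H+[0,0,.2]))
E
```

```text
[ 0.424 -0.062  0.   ] [ 0.367 -0.104  0.09 ] [ 0.42  -0.098  0.   ] [ 0.48  -0.205  0.03 ]
[[-0.53, -0.18, 0.83], [-0.1, 0.98, 0.16], [-0.84, 0.0, -0.54]]
[ 3.78 -0.06 -5.89] [ -6.32  -0.03 -12.37] [-11.43  -0.04 -19.22]
```

Emit:
{"api": "play_rows", "payload": {
  "motion": [
    [[-0.2,0,0,0,0,0,0],[-0.2,0,0,0,0,0,0],[-0.2,1,0,-1.6,0,0,0],[-0.2,2,0,-3.1,0,0,0],[-0.2,3,0,-4.6,0,0,0],[-0.2,3.8,0,-5.9,0,0,0],[-0.2,3.8,0,-5.9,0,0,0]]
  ]
}}

```text
t: 13.08
tool_pos: [0.5202, 0.0254, 0.1038]
tool_rot: [-0.198, 2.137, 0.111]
contact_force: [-0.6, 0.2, -0.3]
opening: 0.0515
```

```bash
python3 snap.py pics/p7.png
```

```text
13.075 [0.5202 0.0254 0.1038] [-0.6  0.2 -0.3] 0.0515 [-0.322 -0.588  2.582  1.129  0.471 -2.945] psi 122.8
```

View pics/p7.png

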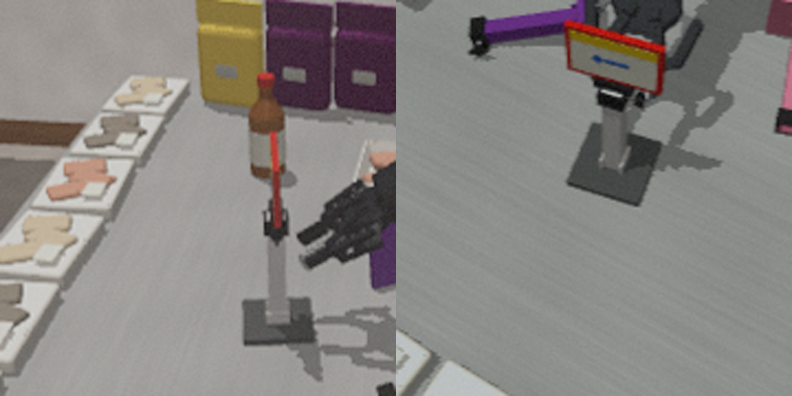

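The sign stands on its foot. The fingers are clear behind it, at side pixel ≈(320,195). I'll move up and level the tool.

Emit:
{"api": "play_rows", "payload": {
  "motion": [
    [[-0.5,-4.2,0,-2.7,0,0,0],[-0.5,-8.4,0,-5.4,0,0,0],[-1,-12.6,0,-8.1,0,10,0],[-1,-16.8,0,-10.8,0,20,0],[-1,-21,0,-13.5,0,30,0],[-1,-21,0,-13.5,0,40,0],[-1,-21,0,-13.5,0,50,0],[-1,-21,0,-13.5,0,57,0],[-1,-21,0,-13.5,0,57,0]]
  ]
}}

```text
t: 14.3
tool_pos: [0.5224, 0.0259, 0.3509]
tool_rot: [0.296, -3.126, -0.007]
contact_force: [-1.0, -0.6, 0.4]
opening: 0.0849
```

```bash
python3 snap.py pics/p8.png; python3 - <<'E'
from h import *
from station import ctrl
for n,c,f in [("side",(130,250,270,345),6),("scene",(150,265,270,340),5)]:
    im=ctrl.get_image(n)["color"][c[0]:c[1],c[2]:c[3],::-1] if n=="scene" else ctrl.get_image(n)["color"][130:250,280:345,::-1]
    cv2.imwrite(f"pics/z_{n}.png",cv2.resize(im,None,fx=5,fy=5,interpolation=cv2.INTER_CUBIC))
E
```

```text
14.3 [0.5224 0.0259 0.3509] [-1.  -0.6  0.4] 0.0849 [-0.095 -0.234  1.685  0.004  1.692 -1.854] psi -179.9
```

View pics/z_scene.png

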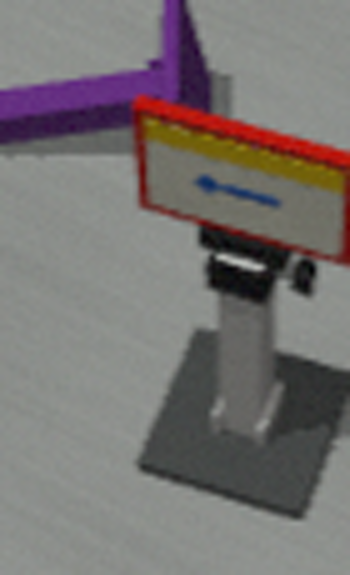

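View pics/z_side.png

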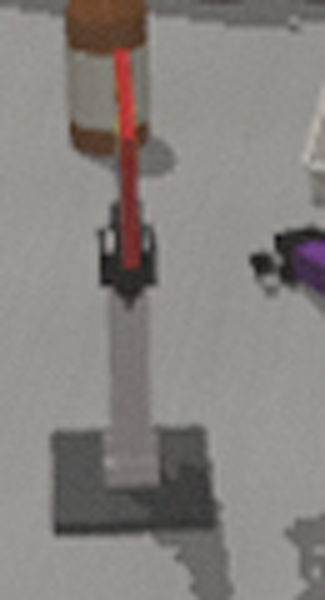

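View pics/p8.png

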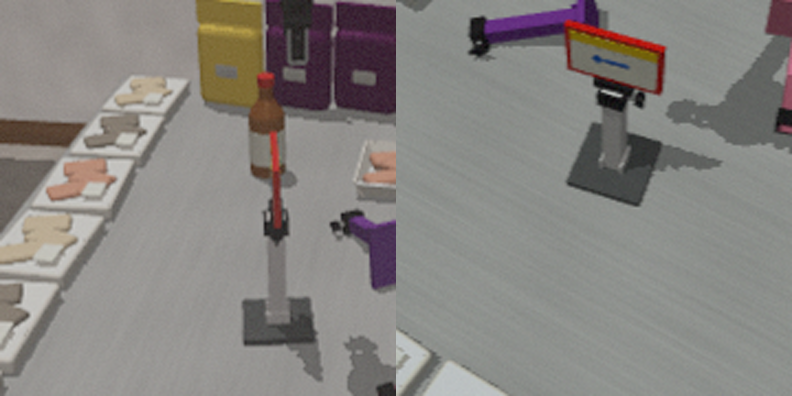

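```bash
cat > fit.py <<'E'
from h import *
from station import ctrl
ims=[ctrl.get_image("scene"),ctrl.get_image("side")]
pts=[]
for c,(x,y),i in [((4,-52.5,152),(142,208),1),((4,52.5,152),(346,263),1),((-4,-52.5,226),(135,97),1),((4,-52.5,226),(143,120),1),((45,-45,10),(140,463),0),((45,45,0),(300,518),0),((-45,-45,10),(198,330),0)]:
    pts.append((0,np.array(c)/1e3,i,(x/5+270,y/5+150)))
for c,(x,y),i in [((0,52.5,226),(130,140),1),((0,52.5,152),(131,270),1),((0,-52.5,226),(121,50),1),((45,45,0),(55,534),0),((-45,45,0),(215,529),0),((45,-45,10),(55,428),0),((-45,-45,10),(207,427),0)]:
    pts.append((1,np.array(c)/1e3,i,(x/5+280,y/5+130)))
def f(p):
    x,y,yaw,s,lean,lat=p; r=[]
    for k,c,i,uv in pts:
        M=Rs(yaw,lean)@R.from_rotvec([lat,0,0]).as_matrix()
        l=c+(np.array([0,0,.02+s]) if i else 0)
        r+=list(proj(ims[k],np.array([x,y,0])+M@l)[0]-np.array(uv))
    return np.array(r)
s=least_squares(f,[.56,.03,.19,0.0,0,0],loss='soft_l1')
print(s.x.round(4),np.degrees(s.x[[2,4,5]]).round(2)); print(f(s.x).round(1))
J=s.jac; print("sd",(np.sqrt(np.diag(np.linalg.inv(J.T@J)))*.8).round(4))
E
python3 fit.py
```

```text
[ 0.5453  0.0355  0.1958 -0.0045 -0.005   0.0139] [11.22 -0.28  0.79]
[-0.7  0.   1.4  0.5  0.3 -0.9 -2.6 -2.8  0.  -1.1  1.2 -0.3  0.2 -1.7
 -0.2  0.1 -0.1  0.6 -0.4  0.7 -0.7  0.2 -0.  -0.2 -1.4  0.3 -0.9 -0.7]
sd [0.0012 0.0013 0.0144 0.0017 0.0078 0.0094]
```

```bash
python3 - <<'E'
from h import *
from station import ctrl
o=ctrl.get_obs(); T=tool(180,.1958)*R.from_rotvec([0,0,np.pi/2])
print(delta(o,[.5455,.0355,.285],T))
E
```

```text
([-2.65, 0.53, 6.79], [0.3, -0.0, 89.5])
```

Emit:
{"api": "play_rows", "payload": {
  "motion": [
    [[-1,-2.6,0.5,0,0.3,0,90],[-1,-2.6,0.5,0,0.3,0,90],[-1,-2.6,0.5,0,0.3,0,90],[-1,-2.6,0.5,0,0.3,0,90],[-1,-2.6,0.5,0,0.3,0,90],[-1,-2.6,0.5,0,0.3,0,90],[-1,-2.6,0.5,0,0.3,0,90],[-1,-2.6,0.5,0,0.3,0,90],[-1,-2.6,0.5,0,0.3,0,90],[-1,-2.6,0.5,5,0.3,0,89.5],[-1,-2.6,0.5,6.8,0.3,0,89.5],[-1,-2.6,0.5,6.8,0.3,0,89.5]]
  ]
}}

```text
t: 16.1
tool_pos: [0.544, 0.0351, 0.2834]
tool_rot: [-1.993, -2.425, 0.004]
contact_force: [0.2, 0.7, 0.3]
opening: 0.0854
```

```bash
python3 snap.py pics/p9.png; python3 - <<'E'
from h import *
from station import ctrl
im=ctrl.get_image("wrist"); cv2.imwrite("pics/w9.png",im["color"][:,:,::-1])
o=ctrl.get_obs(); M=R.from_rotvec(o["tool_rot"]).as_matrix(); print(M.round(3).tolist())
side=ctrl.get_image("side"); cv2.imwrite("pics/s9.png",cv2.resize(side["color"][60:200,260:360,::-1],None,fx=5,fy=4.2 if 0 else 5))
for y in(-.0525,.0525):
    c=np.array([.5453,.0355,0])+Rs(.1958,0)@[0,y,.246]; print("wrist",proj(im,c).round(1),"side",proj(side,c).round(1))
E
```

```text
16.1 [0.544  0.0351 0.2834] [0.2 0.7 0.3] 0.0854 [-0.072 -0.162  1.733 -0.     1.574 -0.267] psi -179.8
[[-0.194, 0.981, 0.003], [0.981, 0.194, -0.001], [-0.001, 0.003, -1.0]]
wrist [[324.8 309.2]] side [[303.4 139.4]]
wrist [[325.1 145.1]] side [[305.3 157.3]]
```

View pics/w9.png

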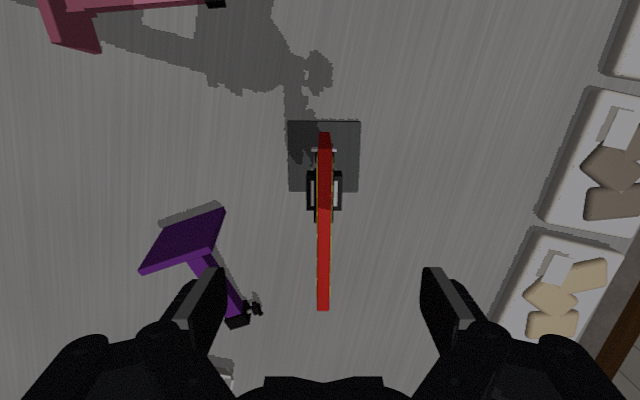

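View pics/p9.png

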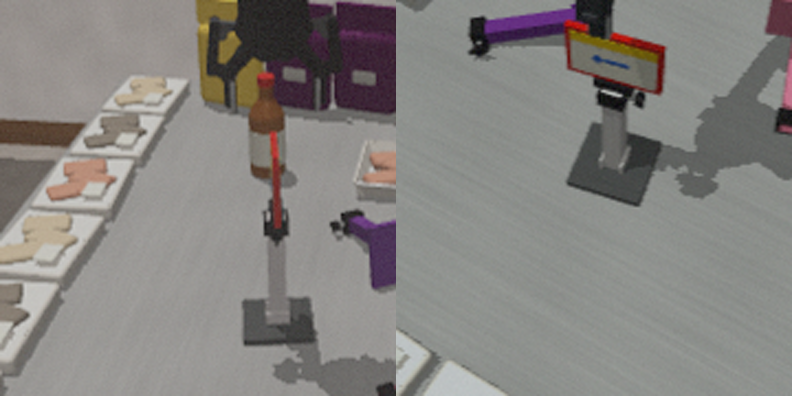

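The wrist view shows the card's top edge running (324,140)→(322,310), midway between the fingers and aligned to within 1°. I'll descend and close gently.

Emit:
{"api": "play_rows", "payload": {
  "motion": [
    [[-1,0,0.05,4,0,0,0],[-1,0,0.05,7,0,0,0],[-1,0,0.05,8.5,0,0,0],[-1,0,0.05,8.5,0,0,0],[0,0,0.05,8.6,0,0,0],[0.3,0,0.05,8.6,0,0,0],[0.5,0,0.05,8.6,0,0,0],[0.65,0,0.05,8.6,0,0,0],[0.75,0,0.05,8.6,0,0,0],[0.85,0,0.05,8.6,0,0,0],[1,0,0.05,8.6,0,0,0],[1,0,0.05,8.6,0,0,0],[1,0,0.05,8.6,0,0,0]]
  ],
  "newtons": 30
}}

```text
t: 17.92
tool_pos: [0.5466, 0.0351, 0.2013]
tool_rot: [1.993, 2.425, 0.002]
contact_force: [-0.1, -0.2, 1.9]
opening: 0.0078
```

```bash
python3 snap.py pics/p10.png
```

```text
17.925 [0.5466 0.0351 0.2013] [-0.1 -0.2  1.9] 0.0078 [-7.100e-02 -1.140e-01  1.826e+00 -1.000e-03  1.426e+00 -2.670e-01] psi 179.8
```

View pics/p10.png

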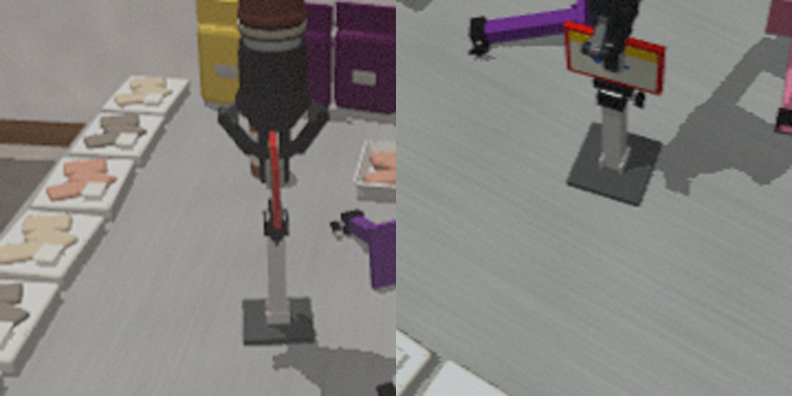

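The card is gripped (opening 7.8 mm) and side forces are near zero. I'll draw it slowly and check early that the foot stays down.

Emit:
{"api": "play_rows", "payload": {
  "motion": [
    [[1,0,0,-0.3,0,0,0],[1,0,0,-0.6,0,0,0],[1,0,0,-1.0,0,0,0],[1,0,0,-1.5,0,0,0],[1,0,0,-1.5,0,0,0]]
  ]
}}

```text
t: 18.65
tool_pos: [0.5468, 0.0351, 0.217]
tool_rot: [1.992, 2.425, 0.002]
contact_force: [-0.3, 0.6, -1.9]
opening: 0.0079
```

```bash
python3 snap.py pics/p11.png
```

```text
18.65 [0.5468 0.0351 0.217 ] [-0.3  0.6 -1.9] 0.0079 [-7.100e-02 -1.250e-01  1.810e+00 -1.000e-03  1.453e+00 -2.670e-01] psi 179.8
```

View pics/p11.png

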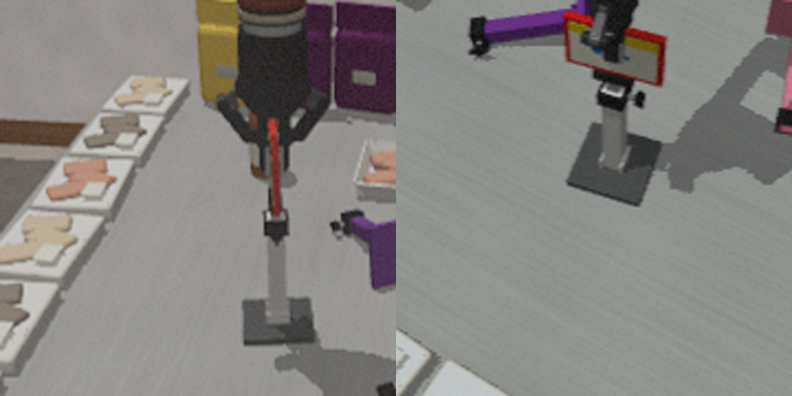

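The gap between shoulder and collar has grown, the foot is flat, and the load (≈2 N) is just the stem. I'll continue to 60 mm.

Emit:
{"api": "play_rows", "payload": {
  "motion": [
    [[1,0,0,-0.5,0,0,0],[1,0,0,-1.0,0,0,0],[1,0,0,-1.5,0,0,0],[1,0,0,-2.0,0,0,0],[1,0,0,-2.5,0,0,0],[1,0,0,-3.0,0,0,0],[1,0,0,-3.5,0,0,0],[1,0,0,-4.0,0,0,0],[1,0,0,-4.4,0,0,0],[1,0,0,-4.4,0,0,0],[1,0,0,-4.4,0,0,0],[1,0,0,-4.4,0,0,0]]
  ]
}}

```text
t: 20.25
tool_pos: [0.5464, 0.0352, 0.2601]
tool_rot: [1.993, 2.425, 0.002]
contact_force: [-0.3, -0.8, -0.2]
opening: 0.0079
```

```bash
python3 snap.py pics/p12.png; python3 - <<'E'
from h import *
from station import ctrl
a=[cv2.resize(ctrl.get_image("side")["color"][110:250,275:350,::-1],None,fx=4.2,fy=4.2,interpolation=cv2.INTER_CUBIC),
cv2.resize(ctrl.get_image("scene")["color"][125:265,270:345,::-1],None,fx=4.2,fy=4.2,interpolation=cv2.INTER_CUBIC)]
cv2.imwrite("pics/z12.png",np.hstack(a)); print(a[0].shape)
E
```

```text
20.25 [0.5464 0.0352 0.2601] [-0.3 -0.8 -0.2] 0.0079 [-7.100e-02 -1.500e-01  1.761e+00 -1.000e-03  1.528e+00 -2.670e-01] psi 179.8
(588, 315, 3)
```

View pics/z12.png

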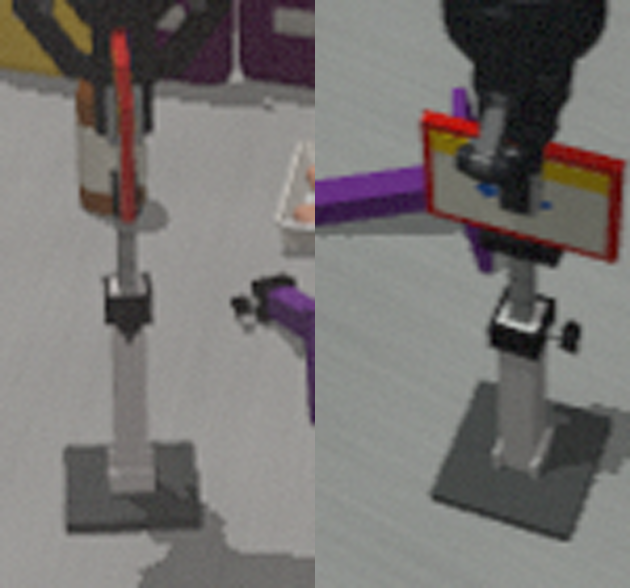

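```bash
python3 - <<'E'
from h import *
from station import ctrl
sc=ctrl.get_image("scene"); sd=ctrl.get_image("side")
b=np.array([.5453,.0355,0]);M=Rs(.1958,0)
for e in (0,.05,.06,.07):
    g=lambda y,x: b+M@[x,y,.172+e]
    print(e,proj(sc,[g(-.0525,.004),g(.0525,.004)]).round(1).tolist(),proj(sd,g(.0525,0)).round(1))
print(ctrl.get_obs()["contact_force"],ctrl.get_obs()["dq"].round(4))
E
```

```text
0 [[298.4, 190.8], [341.5, 202.7]] [[305.8 183.7]]
0.05 [[297.5, 177.3], [342.4, 189.4]] [[305.5 166.1]]
0.06 [[297.4, 174.5], [342.6, 186.6]] [[305.4 162.5]]
0.07 [[297.2, 171.6], [342.8, 183.7]] [[305.3 158.8]]
[ 0.89596259  0.26705765 -1.45485609] [-0.0007 -0.     -0.0007 -0.0018 -0.0009 -0.0006]
```

Three card‑corner measurements give about 58–60 mm out, which agrees with the 58.8 mm of arm travel. Forces are small and the arm is still, so I'm handing in.

```bash
python3 -c "
from station import ctrl
print(ctrl.finish_job()); print(ctrl.get_obs()['tool_pos'],ctrl.get_obs()['opening'])"
```

```text
the job is handed in; nothing more can be done
None
the job is handed in; nothing more can be done
```

The red sign is standing on its foot again and the job is handed in, with the gripper holding the card and the stem drawn about 59 mm out. No verdict was reported.

- **Standing it up:** I gripped the tube, turned it up to about a 12° lean, set its foot edge down and opened the fingers gradually so it settled upright. I shifted the sign about 7 cm forward while lifting it, to keep the arm within reach.
- **Drawing the stem:** I took the card from above with 30 N and drew it straight up.

**Last checks:**
- **Stem height:** arm travel was 58.8 mm, and three card-corner measurements in the images gave 58–60 mm.
- **Foot and alignment:** the foot looked flat and unmoved in both views. The stem was in line with the tube by eye only.
- **Forces:** about 2 N or less at the wrist, fingers on the card (7.9 mm opening), nothing touching the stand, arm still.
- **Trays, tag and bottle:** I planned the moves to keep clear of them and saw no contact, but did not re-measure their positions at the end.

**Where things disagreed or came close:**
- **Stem-home fit:** the camera fit of the stem seated in the tube came out 4.5 mm too low, which is impossible. I took that as measurement error.
- **Tube grasp:** it sat about 7 mm shallower than planned, and I corrected for that.
- **Joint ranges:** while backing off, joint 3 read 2.582 against a limit of 2.58. Joint 6 reached -3.135, just inside its limit of -3.14. The robot kept running normally afterwards.

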